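# Put the filter away in the microscope's base drawer

### The job

Lay the loose round filter flat in the front compartment of the microscope's open base drawer, let go of it, then push the drawer fully home until it clicks in at its detent. Do not bump the stage that overhangs the drawer, and leave the other things on the bench where they stand.

Things in the scene. Friction and masses are not known exactly. Their poses are not given: they have to be found in the camera images.
- scope: Off-white microscope stand, fixed (place, yaw vary). Origin at bench level under the middle of the base's front (drawer) face; x points into the base, away from the robot, z up. Sizes here in mm. Base 240 deep, 220 wide, 88 high. Column 90 wide at x 120 to 195, to 425 high, bears an arm reaching forward to x = 15 at z 380 to 430, a black turret under it (z 358 up).
- stage: Black level stage plate over the drawer, fixed to the stand: 150 by 200, 15 thick, underside 175 mm above the bench. It overhangs the base's front face by 30 mm, so near the end of the drawer's travel an upright gripper would hit it: tilt the tool 30 to 45 degrees, fingers leading towards the base. Origin 175 mm above that of scope.
- stage_lip (a point): Middle of the lower front edge of the stage plate, 175 above the bench, axes as scope.
- drawer (a joint): How far the filter drawer is out, m: 0 = home, range 0 to 0.160; starts 0.125 to 0.150 out. Slides level along the stand's x axis (positive = towards the robot). Friction about 1 N; from 12 to 6 mm out a spring detent resists with about 3 N more, then draws the drawer to within 1 mm of 0 and holds it. Let go before that, it stays or springs back out.
- drawer_front (a point): Centre of the outer face of the drawer's flat front panel (no handle), 41 mm above the bench, axes as scope; moves with the drawer. Panel 160 wide, 56 high (13 to 69 above the bench), 10 thick; at home its outer face is 10 in front of the base's face. Push here.
- drawer_pocket (a point): Centre of the floor of the drawer's front compartment, 23 mm above the bench, 52.5 behind drawer_front, axes as scope. Open aluminium tray, inside 85 (x) by 138 (y); side walls and rear divider (4 thick) rise 20 above the floor, the front panel 46. The roof of the base's slot is 45 above that floor.
- filter: The filter to put away: a flat black round mount, 50 in diameter, 18 thick, clear glass in its upper face, about 70 g, loose, lying on the bench left or right of the drawer. Origin at the centre of its underside, z up.
- filter_center (a point): Centre of the filter's mount, 9 above its underside.
- objective: Bystander: brass objective lens standing upright, 34 diameter, 50 high, on the other side of the drawer from the filter. Origin centre of underside.
- eyepiece: Bystander: black eyepiece standing upright, 38 diameter, 58 high. Origin centre of underside.
- cleaner: Bystander: clear bottle, 52 diameter, 130 high. Origin centre of underside.
There are look-alikes about, which are no part of the job. What is shaped like the filter but yellow is not meant.

How it is judged:
On the way:
1. the filter lies flat and released in the front compartment of the drawer while the drawer is still open (more than 80 mm out) (x of filter_center in the frame of drawer_pocket between -0.022 and 0.022 m and y of filter_center in the frame of drawer_pocket between -0.048 and 0.048 m and z of filter_center in the frame of drawer_pocket between 0.004 and 0.013 m and angle between the z axis of filter and the z axis of drawer_pocket, either way round below 0.12 rad and value of joint drawer above 0.08 m and contact force between the fingers and filter below 0.1 N), for 0.2 s.
At the end, for the whole second after the job is handed in: The drawer is home past its detent (within 4 mm of fully shut) and the filter lies flat (within about 7 degrees, either face up) on the floor of its front compartment, at rest and released (value of joint drawer below 0.004 m and x of filter_center in the frame of drawer_pocket between -0.022 and 0.022 m and y of filter_center in the frame of drawer_pocket between -0.048 and 0.048 m and z of filter_center in the frame of drawer_pocket between 0.004 and 0.013 m and angle between the z axis of filter and the z axis of drawer_pocket, either way round below 0.12 rad and linear speed of filter below 0.02 m/s); the robot touches nothing.
It fails at once if the arm or gripper bumps the stage (more than 4 N) (contact force between any of the arm, the fingers and stage above 4 N).
It fails at once if a bystander on the bench is moved more than 25 mm (distance of any of objective, eyepiece, cleaner from where it was at the start of the episode above 0.025 m).
It fails at once if an upright bystander is knocked over (angle between any of objective, eyepiece, cleaner's own z axis and vertical above 0.5 rad).
It also fails if it takes over 69 s, if anything falls off the work surface, if the arm or the gripper's body presses on something with over 40 N, if the wrist force passes 120 N, or if a joint passes its speed limit or range.

### The arm

A 6-joint arm with a two-finger parallel gripper is mounted at the origin on the work surface. World frame = base frame: x ahead of the robot, y to its left, z up, the work surface at z = 0. Lengths are in m, angles in rad, forces in N, time in s.
With the tool pointing down it reaches from about 0.35 to 0.975 m from the base axis. Payload 4.9 kg.
Tool frame: the origin (TCP) lies on the mounting face of the last link; the fingertips stand 173 mm ahead of it and the grasp point (between the pads) lies 155 mm ahead of it; x points along the fingers, y is the direction in which the jaws open and shut, and the axes are right-handed (so a half turn about x gives the same grasp; the last joint's range is limited). The gripper opens to 85 mm and grips with 20 to 120 N. Pads are 22 mm wide; open, the fingers measure 114 mm over their backs; the gripper's body (76 mm by 85 mm) begins 54 mm behind the grasp point. The pads swing forward as they close: fully open they stand 13 mm farther back than shut.
Start: joints at [-1.341, 0.053, 1.613, -0, 1.476, -0.119], TCP at [0.214, -0.587, 0.405] pointing down, gripper open.
Joint ranges: [-3.01, 3.01], [-1.01, 2.22], [0.06, 2.58], [-1.02, 4.17], [0.09, 2.62], [-3.14, 3.14]. Speed limits (rad/s): [2.57, 2.57, 3.14, 3.14, 3.14, 3.14].

### API

Orientations are given as a rotation vector (axis times angle).
In Python, from station import readout, get_image, camera_info, job gives the robot as it stands.
- The arm moves only by the shell command python3 -m pendant 'ROWS' [FORCE]. ROWS is text: rows parted by semicolons, each of 5 numbers parted by spaces: the opening, from 0 (shut) to 1 (fully open), then the shift along the tool's x, y, z in mm, then the turn about the tool's x in degrees. In form: claw dx dy dz spin; .... A call has 1 to 10 rows; each row is the pose to reach, as a shift and turn from the pose measured when the call began, along the tool's axes at that moment; what a row does not reach only later rows make up. A row lasts 1/10 s, in which the tool goes at most 50 mm and 8.59 degrees, less where a joint would pass 70% of its speed; a pose out of reach is approached as far as the arm can. A call with a gripper value outside its range is refused whole. The fingers move at their own pace and stop on an object; FORCE is the grip in N (left out, the last holds). Time passes only in rows, so rows that repeat a pose let the fingers close. It gives the time, the measured TCP pose, the force and the opening at its end, in the units of the state.
- readout.get_obs(): the state, without advancing time (a new reading comes with each control period).
- get_image(name): name is "scene" or "top"; returns the picture (420x560x3 uint8, red, green, blue); there is no depth.
- camera_info(name): a dict with "fx", "fy", "cx", "cy" (pixels), "D" ([k1, k2, p1, p2, k3] as OpenCV has them; the pictures are not rectified), "position" and "orientation" of the camera in the world. Camera axes: x right, y up, looking along -z (the intrinsics and any distortion apply to the point x, -y, -z); pixel columns grow to the right and rows downward; lengths in m; the calibration is good to about 2 mm. A picture is of the moment at which its call begins. camera_info takes no time and is no camera call.
- job.finish_job(): hands the job in, once; it reports no verdict.
The state is a dict: "t": time; "q": joint angles; "dq": joint speeds; "effort": joint torques, N m; "tool_pos": TCP position; "tool_rot": TCP orientation; "contact_force": force on the tool from outside, world axes, zero at the start; "wrist_torque": the same for the moment, N m; "opening": finger opening in m.
Only numpy, scipy, OpenCV 4.12 (cv2) and the standard library are available. Lean on these libraries where they do the work, as an engineer would, in place of code of your own. Each camera call takes 0.05 s, during which the arm holds its last target. There are 200 camera calls.

## Working session

There is one attempt and no reset: what is moved stays moved. The work goes in short steps, Python scripts to look and compute and a shell command to move; the robot and the scene stay as the last step left them, time stands still between calls to the robot, and variables do not carry over. Pictures are saved under pics/ and viewed, about 8 in all and at most 12, crops included, and the job is handed in when it is done.

```bash
mkdir -p pics; ls; python3 - <<'E'
from station import readout,get_image,camera_info
import cv2
for n in("scene","top"):
    cv2.imwrite(f"pics/{n}0.png",cv2.cvtColor(get_image(n),cv2.COLOR_RGB2BGR)); print(camera_info(n))
print(readout.get_obs())
E
```

```text
pics
{'fx': 381.2661201477076, 'fy': 381.2661201477076, 'cx': 283.6582684898325, 'cy': 207.93683714765163, 'D': array([-0.04200775,  0.        ,  0.        ,  0.        ,  0.        ]), 'position': array([0.32067168, 0.15306942, 0.97111547]), 'orientation': array([ 0.20021247, -0.36483974, -2.1521459 ])}
{'fx': 394.24298252291345, 'fy': 394.24298252291345, 'cx': 278.2462181899535, 'cy': 214.4544953758495, 'D': array([-0.11545382,  0.        ,  0.        ,  0.        ,  0.        ]), 'position': array([0.36994215, 0.01027427, 1.29677904]), 'orientation': array([ 0.12411497, -0.15413028, -1.57150712])}
{'t': 0.1, 'q': array([-1.34098526e+00,  5.33327083e-02,  1.61415059e+00, -6.78574127e-06,
        1.47603299e+00, -1.19025037e-01]), 'dq': array([ 0.00198538, -0.0022712 , -0.00295387, -0.00033885,  0.00034093,
        0.00027103]), 'effort': array([ 7.30064476e-04, -3.94905353e+01, -3.71361136e+01, -3.76742844e-05,
        3.90898917e-03, -1.29051330e-05]), 'tool_pos': array([ 0.21355779, -0.58712792,  0.40356334]), 'tool_rot': array([ 2.0324279 ,  0.36013404, -2.03266163]), 'contact_force': array([ 0.18051455,  0.19382369, -0.64924198]), 'wrist_torque': array([ 0.03000683, -0.03277445,  0.0429928 ]), 'opening': 0.0851834100824619}
```

View pics/scene0.png

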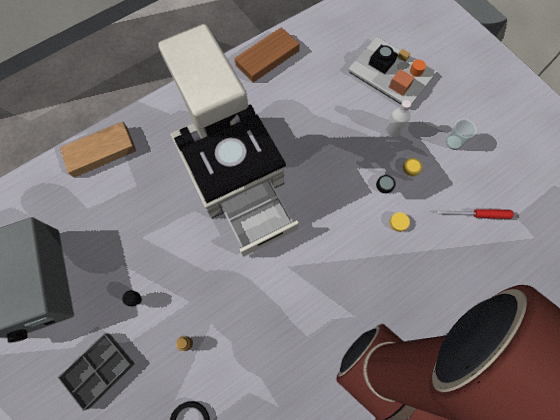

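View pics/top0.png

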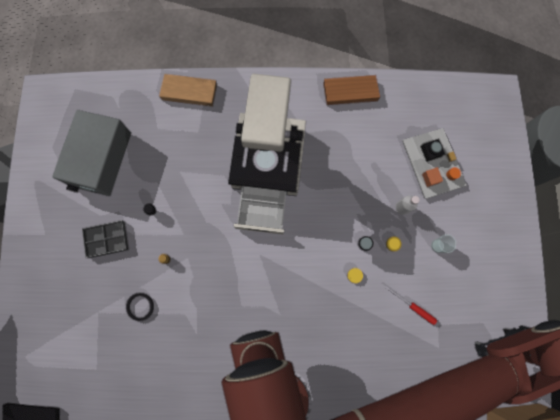

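Scene view: filter (black ring, glass) at about (386,184), yellow look-alikes at (413,167) and (400,221), drawer panel from (243,250) to (297,224). Top view: filter at (366,243), drawer front at (236,229)–(285,230).

```bash
cat > h.py <<'E'
import numpy as np,cv2
from scipy.spatial.transform import Rotation as R
from station import readout,get_image,camera_info
def ray(n,uv):
    c=camera_info(n);K=np.array([[c['fx'],0,c['cx']],[0,c['fy'],c['cy']],[0,0,1]])
    p=cv2.undistortPoints(np.array([[uv]],float),K,c['D'])[0,0]
    return c['position'],R.from_rotvec(c['orientation']).apply([p[0],-p[1],-1])
def onz(n,uv,z):
    o,d=ray(n,uv);return o+d*(z-o[2])/d[2]
def proj(n,P):
    c=camera_info(n);K=np.array([[c['fx'],0,c['cx']],[0,c['fy'],c['cy']],[0,0,1]])
    q=R.from_rotvec(c['orientation']).inv().apply(np.array(P)-c['position'])*[1,-1,-1]
    return cv2.projectPoints(q[None],np.zeros(3),np.zeros(3),K,c['D'])[0][0,0]
def tool():
    o=readout.get_obs();return o,o['tool_pos'],R.from_rotvec(o['tool_rot'])
def delta(P):  # world grasp-point target -> tool shift mm (orientation kept)
    o,p,r=tool();g=p+r.apply([.155,0,0]);return g,r.inv().apply(np.array(P)-g)*1e3
E
python3 - <<'E'
from h import *
for n,c in(("scene",(386,184)),("top",(366,243))):
    im=cv2.imread(f"pics/{n}0.png");x,y=c
    g=cv2.cvtColor(im,cv2.COLOR_BGR2GRAY)[y-14:y+15,x-14:x+15]
    m=(g<60).astype('uint8');cs,_=cv2.findContours(m,cv2.RETR_EXTERNAL,cv2.CHAIN_APPROX_NONE)
    k=max(cs,key=cv2.contourArea);e=cv2.fitEllipse(k);u=(e[0][0]+x-14,e[0][1]+y-14)
    print(n,u,e[1],onz(n,u,.012))
a=cv2.resize(cv2.imread("pics/scene0.png")[100:265,160:310],None,fx=3.5,fy=3.5,interpolation=2)
b=cv2.resize(cv2.imread("pics/top0.png")[105:245,220:315],None,fx=4,fy=4,interpolation=2)
o=np.zeros((600,800+110,3),'uint8');o[:a.shape[0],:a.shape[1]]=a;o[:b.shape[0],530:530+b.shape[1]]=b
cv2.imwrite("pics/z0.png",cv2.resize(o,(800,528)))
for nm,s,z in(("obj",(184,344),.04),("eye",(132,298),.05),("bottle",(398,128),.02)):print(nm,onz("scene",s,z))
E
```

```text
scene (385.467716217041, 183.71965885162354) (17.246809005737305, 17.9670352935791) [ 0.5015611  -0.30270773  0.012     ]
top (367.968936920166, 242.21746063232422) (15.542397499084473, 18.441322326660156) [ 0.5054892  -0.31113127  0.012     ]
obj [0.45097756 0.35159344 0.04      ]
eye [0.61060874 0.40078257 0.05      ]
bottle [ 0.61306461 -0.44035959  0.02      ]
```

View pics/z0.png

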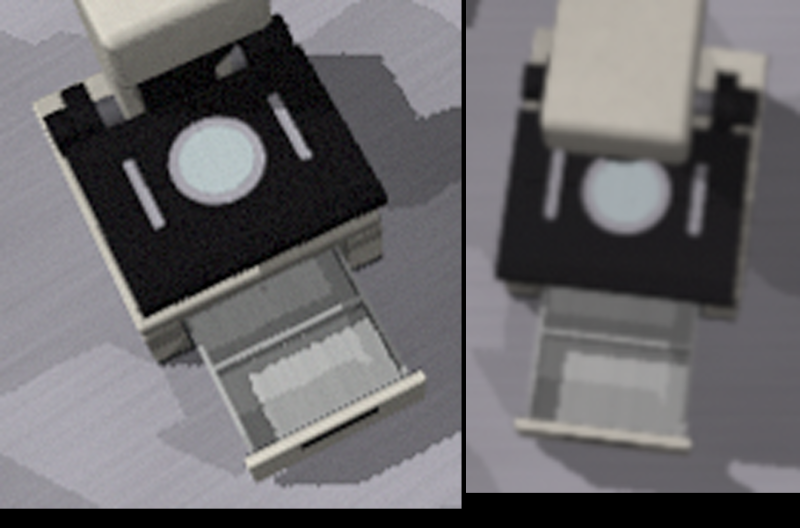

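```bash
python3 - <<'E'
from h import *
S=lambda x,y:("scene",(160+x/3.077,100+y/3.077))
T=lambda x,y:("top",(220+(x-466)/3.516,105+y/3.516))
for nm,l,r,z,sx in(("panel S",S(252,471),S(425,383),.069,0),("panel T",T(516,431),T(690,446),.069,0),("stage S",S(142,317),S(386,204),.19,0),("stage T",T(497,280),T(737,305),.19,0)):
    a,b=onz(*l,z),onz(*r,z);m=(a+b)/2;d=a-b;print(nm,m,"w",np.linalg.norm(d),"yaw",np.degrees(np.arctan2(-d[0],d[1])))
o,p,r=tool();print(p,r.as_matrix().round(3))
E
```

```text
panel S [0.53912076 0.04866869 0.069     ] w 0.1542552005125881 yaw -6.911489443998708
panel T [0.54108798 0.04696975 0.069     ] w 0.15614423450836445 yaw -5.193262386177632
stage S [0.6433224  0.03682386 0.19      ] w 0.194776154932413 yaw -7.8042668046178365
stage T [0.64519655 0.03216069 0.19      ] w 0.1983862998030787 yaw -6.285124669869082
[ 0.21355779 -0.58712792  0.40356334] [[-0.     0.342 -0.94 ]
 [ 0.002 -0.94  -0.342]
 [-1.    -0.002 -0.   ]]
```

```bash
python3 -m pendant '0.85 50 -80 -180 15; 0.85 50 -80 -180 15; 0.85 50 -80 -180 15; 0.85 50 -80 -180 15; 0.85 99 -165 -368 26.8; 0.85 99 -165 -368 26.8; 0.85 99 -165 -368 26.8; 0.85 99 -165 -368 26.8; 0.85 99 -165 -368 26.8; 0.85 99 -165 -368 26.8' 25; python3 - <<'E'
from h import *
for n in("scene","top"): cv2.imwrite(f"pics/{n}1.png",cv2.cvtColor(get_image(n),cv2.COLOR_RGB2BGR))
g,d=delta([.503,-.306,.012]);print(g,d,tool()[2].as_matrix().round(3))
for n in("scene","top"):print(n,proj(n,g))
a=cv2.resize(cv2.imread("pics/scene1.png")[120:260,320:460],(560,560),interpolation=2)
cv2.imwrite("pics/z1.png",a)
E
```

```text
t: 1.1
tool_pos: [0.504, -0.3037, 0.3032]
tool_rot: [-2.157, 0.12, 2.164]
contact_force: [-0.4, -0.3, 0.7]
opening: 0.0723
[ 0.50260993 -0.30566416  0.14951392] [137.51221836   0.53908488  -0.66463614] [[-0.002 -0.118 -0.993]
 [ 0.002 -0.993  0.118]
 [-1.    -0.002  0.002]]
scene [400.11031927 160.23556949]
top [377.39724892 238.22244575]
```

View pics/z1.png

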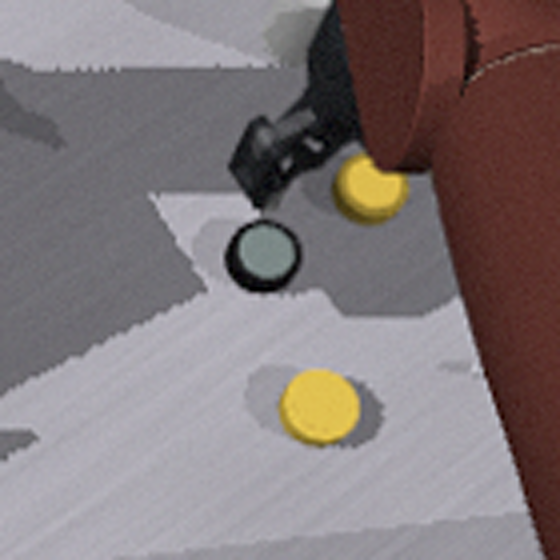

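Filter disc centre is at crop (264,256), i.e. scene px (386,184), between the fingers; nothing blocks the descent.

```bash
python3 -m pendant '0.85 45 0 0 0; 0.85 90 0 0 0; 0.85 120 0 0 0; 0.85 131 0 0 0; 0.85 131 0 0 0; 0.85 131 0 0 0; 0.45 131 0 0 0; 0.3 131 0 0 0; 0.3 131 0 0 0; 0.3 131 0 0 0' 25;python3 -m pendant '0.3 0 0 0 0; 0.3 0 0 0 0;0.3 0 0 0 0'; python3 - <<'E'
from h import *
cv2.imwrite("pics/s2.png",cv2.cvtColor(get_image("scene"),cv2.COLOR_RGB2BGR))
print(delta([.502,-.305,.018]))
cv2.imwrite("pics/z2.png",cv2.resize(cv2.imread("pics/s2.png")[120:260,320:460],(560,560),interpolation=2))
E
```

```text
t: 2.2
tool_pos: [0.5037, -0.3065, 0.1762]
tool_rot: [-2.163, 0.128, 2.159]
contact_force: [-0.1, 0.0, 5.4]
opening: 0.0489
t: 2.5
tool_pos: [0.5037, -0.3064, 0.1763]
tool_rot: [-2.163, 0.128, 2.159]
contact_force: [-0.6, 0.3, 1.5]
opening: 0.0489
(array([ 0.50391957, -0.30660382,  0.02129918]), array([ 3.29476071, -1.36927473,  2.1003001 ]))
```

View pics/z2.png

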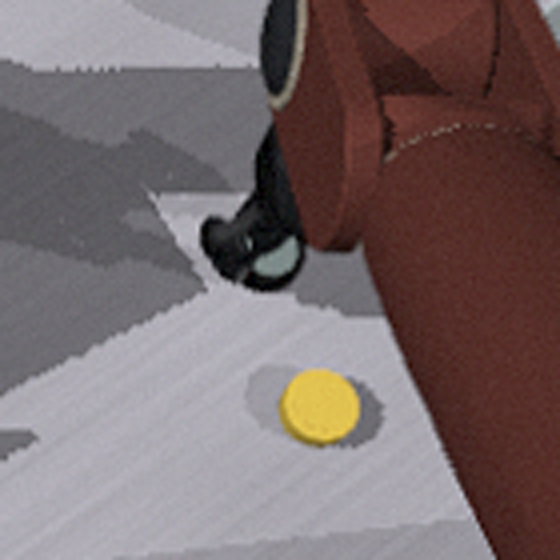

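Fingers are closed on the black filter (opening 48.9 mm); the near yellow one at crop (320,405) is untouched. Lift and carry.

```bash
python3 -m pendant '0.3 -40 0 0 0; 0.3 -80 0 0 0; 0.3 -120 0 0 0; 0.3 -120 -50 -5 0; 0.3 -120 -90 -10 0; 0.3 -120 -140 -15 0; 0.3 -120 -190 -20 0; 0.3 -120 -230 -25 0; 0.3 -120 -270 -30 0; 0.3 -120 -270 -30 0' 40; python3 - <<'E'
from h import *
print(delta([.584,.043,.145]),tool()[2].as_matrix().round(3))
E
```

```text
t: 3.55
tool_pos: [0.5652, -0.0379, 0.2957]
tool_rot: [-2.164, 0.121, 2.162]
contact_force: [-0.6, -0.4, -1.0]
opening: 0.0483
(array([ 0.56539034, -0.03772745,  0.14066509]), array([ -4.25111948, -82.3093616 ,  -9.44080597])) [[ 0.001 -0.112 -0.994]
 [ 0.001 -0.994  0.112]
 [-1.    -0.001 -0.001]]
```

```bash
python3 -m pendant '0.3 0 -40 -5 0; 0.3 0 -70 -9 0; 0.3 0 -82 -9 0.4; 0.3 0 -82 -9 0.4; 0.3 0 -82 -9 0.4'; python3 - <<'E'
from h import *
for n in("scene","top"): cv2.imwrite(f"pics/{n}3.png",cv2.cvtColor(get_image(n),cv2.COLOR_RGB2BGR))
print(delta([.584,.043,.046]))
a=cv2.resize(cv2.imread("pics/scene3.png")[110:270,170:330],(480,480),interpolation=2)
b=cv2.resize(cv2.imread("pics/top3.png")[130:250,210:317],(428,480),interpolation=2)[:,:320]
cv2.imwrite("pics/z3.png",np.hstack([a,b]))
E
```

```text
t: 4.05
tool_pos: [0.5832, 0.0417, 0.2954]
tool_rot: [-2.16, 0.129, 2.159]
contact_force: [0.3, -0.4, -1.2]
opening: 0.0485
(array([0.58326606, 0.04136839, 0.14055177]), array([94.55268775, -1.67198629, -0.48089432]))
```

View pics/z3.png

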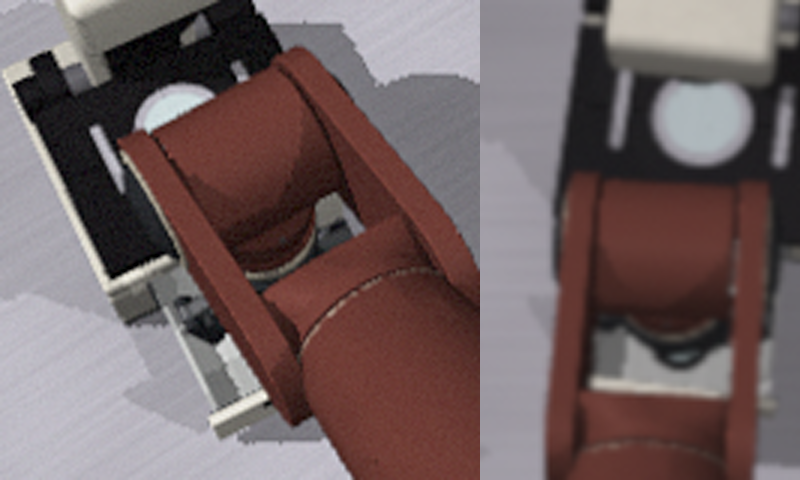

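The wrist is over the open tray, filter visible at right crop (683,355) inside the panel. Lower in two stages, watching the force.

```bash
python3 -m pendant '0.3 20 -1 0 0; 0.3 40 -2 0 0; 0.3 60 -2 0 0; 0.3 75 -2 0 0; 0.3 75 -2 0 0'; python3 -m pendant '0.3 8 0 0 0; 0.3 14 0 0 0; 0.3 18 0 0 0; 0.3 18 0 0 0';  python3 - <<'E'
from h import *
print(delta([.584,.043,.045]))
E
```

```text
t: 4.65
tool_pos: [0.5822, 0.0425, 0.2178]
tool_rot: [-2.153, 0.132, 2.163]
contact_force: [-0.1, -0.4, -0.7]
opening: 0.0483
t: 5.05
tool_pos: [0.5823, 0.0425, 0.1998]
tool_rot: [-2.154, 0.132, 2.163]
contact_force: [-0.8, -0.2, -0.1]
opening: 0.0479
(array([0.58163077, 0.0425488 , 0.04484263]), array([-0.16754517, -0.73630663, -2.29594343]))
```

```bash
python3 -m pendant '0.3 1 0 0 0;0.7 0 0 0 0; 0.8 -1 0 0 0; 0.8 -1 0 0 0; 0.8 -1 0 0 0; 0.8 -1 0 0 0; 0.8 -1 0 0 0;0.8 -1 0 0 0'; python3 -m pendant '0.8 -20 0 0 0; 0.8 -50 0 0 0; 0.8 -90 0 0 0; 0.8 -130 0 20 0; 0.8 -150 0 60 0; 0.8 -150 0 100 0; 0.8 -150 0 140 0; 0.8 -150 0 140 0';  python3 - <<'E'
from h import *
for n in("scene","top"): cv2.imwrite(f"pics/{n}4.png",cv2.cvtColor(get_image(n),cv2.COLOR_RGB2BGR))
a=cv2.resize(cv2.imread("pics/scene4.png")[140:270,190:320],(480,480),interpolation=2)
b=cv2.resize(cv2.imread("pics/top4.png")[160:240,220:300],(480,480),interpolation=2)[:,:320]
cv2.imwrite("pics/z4.png",np.hstack([a,b]));print(tool())
E
```

```text
t: 5.85
tool_pos: [0.5823, 0.0425, 0.2008]
tool_rot: [-2.154, 0.132, 2.163]
contact_force: [0.1, -0.1, -0.1]
opening: 0.0682
t: 6.65
tool_pos: [0.4402, 0.0601, 0.3501]
tool_rot: [-2.152, 0.131, 2.166]
contact_force: [-0.1, 0.1, -0.2]
opening: 0.0681
({'t': 6.75, 'q': array([-3.30615882e-02, -3.57211917e-01,  2.06784037e+00,  1.67712228e-04,
        1.43386486e+00,  1.65949434e+00]), 'dq': array([-6.67628325e-03,  4.71533744e-02, -4.95261937e-02, -1.81584076e-03,
       -4.11259862e-03, -2.01066679e-05]), 'effort': array([ 2.91351629e-01, -2.20105773e+01, -3.53127623e+01,  1.15650881e-02,
        1.18639190e-01,  1.71328447e-03]), 'tool_pos': array([0.44341656, 0.05959281, 0.35161223]), 'tool_rot': array([-2.15538179,  0.13150574,  2.16166212]), 'contact_force': array([1.15395495, 0.06228768, 0.62291289]), 'wrist_torque': array([-0.0179301 ,  0.03863921,  0.04799204]), 'opening': 0.06816386850081944}, array([0.44341656, 0.05959281, 0.35161223]), Rotation.from_matrix(array([[-2.89357393e-03, -1.21481802e-01, -9.92589441e-01],
                            [ 2.61934226e-04, -9.92593655e-01,  1.21481554e-01],
                            [-9.99995779e-01,  9.15227105e-05,  2.90396336e-03]])))
```

View pics/z4.png

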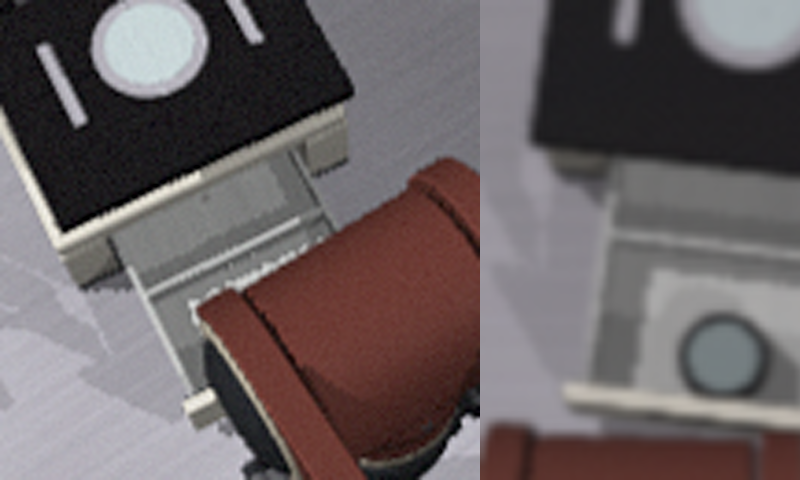

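The filter lies flat in the front compartment, right crop (724,355) = top px (260.7,219.2). Check its position, and raise the arm to learn how the pendant treats a reach limit, since tilt isn't directly commandable.

```bash
cat >> h.py <<'E'
def tilt():
    o,p,r=tool();m=r.as_matrix();x=m[:,0]
    print("tilt",np.degrees(np.arctan2(np.hypot(x[0],x[1]),-x[2])).round(1),"head",np.degrees(np.arctan2(x[1],x[0])).round(1),"q",o['q'].round(3),"tcp",p.round(4),"tip",(p+.173*x).round(4),"\n",m.round(3),"F",o['contact_force'].round(1))
E
python3 -m pendant '0 -40 40 0 0; 0 -80 80 5 0; 0 -120 110 7 0; 0 -160 110 7 0; 0 -200 110 7 0; 0 -250 110 7 0; 0 -300 110 7 0; 0 -350 110 7 0; 0 -400 110 7 0'
python3 - <<'E'
from h import *
f=onz("top",(260.7,219.2),.041);P=np.array([.540,.048]);a=np.radians(-6.8);ex=np.array([np.cos(a),np.sin(a)]);ey=np.array([-ex[1],ex[0]])
d=f[:2]-(P+.0525*ex);print(f,d@ex,d@ey);tilt()
E
```

```text
t: 7.65
tool_pos: [0.4252, -0.0494, 0.7542]
tool_rot: [-2.156, 0.132, 2.16]
contact_force: [0.4, 0.2, 0.5]
opening: 0.0
[0.57923909 0.04219206 0.041     ] -0.01284925031445222 -0.0011210167481367416
tilt 0.1 head -178.8 q [-2.900e-01 -3.680e-01  1.411e+00 -1.000e-03  2.100e+00  1.403e+00] tcp [ 0.4252 -0.0494  0.7542] tip [ 0.4249 -0.0494  0.5812] 
 [[-0.002 -0.122 -0.993]
 [-0.    -0.993  0.122]
 [-1.     0.     0.002]] F [0.4 0.2 0.5]
```

```bash
python3 -m pendant '0 -40 -40 0 0; 0 -80 -73 9 0; 0 -120 -73 9 0; 0 -160 -73 9 0; 0 -200 -73 9 0; 0 -240 -73 9 0; 0 -280 -73 9 0'
python3 - <<'E'
from h import *
tilt()
E
```

```text
t: 8.35
tool_pos: [0.4262, 0.0241, 1.0357]
tool_rot: [-2.158, 0.133, 2.159]
contact_force: [0.9, -0.2, 1.4]
opening: -0.0002
tilt 0.0 head -154.3 q [-1.180e-01  7.100e-02  4.570e-01 -1.000e-03  2.614e+00  1.574e+00] tcp [0.4262 0.0241 1.0357] tip [0.4261 0.024  0.8627] 
 [[-0.001 -0.122 -0.993]
 [-0.    -0.993  0.122]
 [-1.     0.     0.   ]] F [ 0.9 -0.2  1.4]
```

Joint 5 is now at its limit, so asking for more height should trade off tilt.

```bash
python3 -m pendant '0 -30 0 0 0; 0 -60 0 0 0; 0 -60 0 0 0'
python3 - <<'E'
from h import *
tilt()
E
```

```text
t: 8.65
tool_pos: [0.4156, 0.0244, 1.054]
tool_rot: [-2.206, 0.135, 2.111]
contact_force: [-1.2, -0.3, 0.2]
opening: 0.0002
tilt 2.5 head -6.6 q [-0.12   0.092  0.387  0.     2.619  1.573] tcp [0.4156 0.0244 1.054 ] tip [0.4232 0.0236 0.8811] 
 [[ 0.044 -0.122 -0.992]
 [-0.005 -0.992  0.122]
 [-0.999 -0.    -0.044]] F [-1.2 -0.3  0.2]
```

```bash
python3 -m pendant '0 -40 0 40 0; 0 -80 0 80 0; 0 -100 0 120 0; 0 -100 0 160 0; 0 -100 0 160 0; 0 -100 0 160 0'
python3 - <<'E'
from h import *
tilt()
E
```

```text
t: 9.25
tool_pos: [0.2572, 0.0492, 1.0665]
tool_rot: [-2.271, 0.14, 2.046]
contact_force: [-0.5, -0.4, 0.2]
opening: 0.0
tilt 6.0 head -7.5 q [-0.097 -0.225  0.643 -0.007  2.619  1.59 ] tcp [0.2572 0.0492 1.0665] tip [0.275  0.0468 0.8944] 
 [[ 0.103 -0.122 -0.987]
 [-0.014 -0.992  0.122]
 [-0.995  0.001 -0.104]] F [-0.5 -0.4  0.2]
```

```bash
python3 -m pendant '0 -50 0 0 0; 0 -100 0 0 0; 0 -150 0 0 0; 0 -200 0 0 0; 0 -250 0 0 0; 0 -300 0 0 0; 0 -300 0 0 0; 0 -300 0 0 0'
python3 - <<'E'
from h import *
tilt()
E
```

```text
t: 10.05
tool_pos: [0.2403, 0.0641, 1.0868]
tool_rot: [-2.328, 0.142, 1.984]
contact_force: [0.3, 0.1, -0.8]
opening: 0.0003
tilt 9.1 head -6.9 q [-0.036 -0.202  0.566 -0.027  2.619  1.633] tcp [0.2403 0.0641 1.0868] tip [0.2675 0.0608 0.916 ] 
 [[ 0.157 -0.122 -0.98 ]
 [-0.019 -0.993  0.121]
 [-0.987 -0.    -0.158]] F [ 0.3  0.1 -0.8]
```

```bash
python3 -m pendant '0 -50 0 0 0; 0 -100 0 0 0; 0 -100 0 0 0' >/dev/null; python3 -m pendant '0 -50 0 0 0; 0 -100 0 0 0; 0 -100 0 0 0'>/dev/null;  python3 -m pendant '0 -50 0 0 0; 0 -100 0 0 0; 0 -100 0 0 0'
python3 - <<'E'
from h import *
tilt()
E
```

```text
t: 10.95
tool_pos: [0.1808, 0.082, 1.134]
tool_rot: [-2.476, 0.143, 1.803]
contact_force: [0.2, -0.3, 0.1]
opening: -0.0003
tilt 17.9 head -5.7 q [ 0.073 -0.16   0.372 -0.106  2.619  1.665] tcp [0.1808 0.082  1.134 ] tip [0.2336 0.0767 0.9693] 
 [[ 0.305 -0.119 -0.945]
 [-0.031 -0.993  0.116]
 [-0.952 -0.006 -0.307]] F [ 0.2 -0.3  0.1]
```

```bash
python3 -m pendant '0 -50 0 0 0; 0 -100 0 0 0; 0 -100 0 0 0' >/dev/null; python3 -m pendant '0 -50 0 0 0; 0 -100 0 0 0; 0 -100 0 0 0'>/dev/null;  python3 -m pendant '0 -50 0 0 0; 0 -100 0 0 0; 0 -100 0 0 0'
python3 - <<'E'
from h import *
tilt()
E
```

```text
t: 11.85
tool_pos: [0.0815, 0.1047, 1.1643]
tool_rot: [-2.599, 0.136, 1.626]
contact_force: [-1.0, -0.8, -0.1]
opening: 0.0001
tilt 25.9 head -4.8 q [ 0.549 -0.141  0.226 -0.544  2.619  1.704] tcp [0.0815 0.1047 1.1643] tip [0.1568 0.0984 1.0087] 
 [[ 0.435 -0.113 -0.893]
 [-0.037 -0.993  0.108]
 [-0.9   -0.014 -0.437]] F [-1.  -0.8 -0.1]
```

```bash
python3 -m pendant '0 20 5 -40 0; 0 40 10 -80 0; 0 60 18 -120 0; 0 90 25 -180 0; 0 111 31 -229 0; 0 111 31 -229 0; 0 111 31 -229 0'; python3 - <<'E'
from h import *
tilt()
E
python3 -m pendant '0 -20 0 -45 0; 0 -40 0 -90 0; 0 -50 0 -110 0' >/dev/null;  python3 -m pendant '0 -20 0 -45 0; 0 -40 0 -90 0; 0 -50 0 -110 0'
python3 - <<'E'
from h import *
tilt()
E
```

```text
t: 12.55
tool_pos: [0.3378, 0.0418, 1.1395]
tool_rot: [-2.591, 0.138, 1.634]
contact_force: [1.0, 0.3, -0.8]
opening: -0.0004
tilt 25.5 head -4.8 q [-0.099  0.149  0.066  0.011  2.483  1.601] tcp [0.3378 0.0418 1.1395] tip [0.4119 0.0355 0.9833] 
 [[ 0.429 -0.116 -0.896]
 [-0.036 -0.993  0.111]
 [-0.903 -0.015 -0.43 ]] F [ 1.   0.3 -0.8]
t: 13.15
tool_pos: [0.3968, 0.0201, 1.1254]
tool_rot: [-2.628, 0.133, 1.573]
contact_force: [-0.6, 1.2, 1.1]
opening: 0.0001
tilt 28.2 head -4.3 q [-0.146  0.208  0.056  0.049  2.387  1.587] tcp [0.3968 0.0201 1.1254] tip [0.4782 0.0139 0.9729] 
 [[ 0.471 -0.113 -0.875]
 [-0.035 -0.993  0.109]
 [-0.882 -0.02  -0.471]] F [-0.6  1.2  1.1]
```

```bash
python3 -m pendant '0 -10 -8 45 0; 0 -30 -16 90 0; 0 -60 -24 130 0; 0 -100 -34 170 0; 0 -140 -44 200 0; 0 -168 -44 231 0; 0 -168 -44 231 0; 0 -168 -44 231 0'; python3 - <<'E'
from h import *
tilt()
E
python3 -m pendant '0 -50 0 0 0; 0 -100 0 0 0; 0 -100 0 0 0'
python3 - <<'E'
from h import *
tilt()
E
```

```text
t: 13.95
tool_pos: [0.1131, 0.0934, 1.1674]
tool_rot: [-2.635, 0.125, 1.56]
contact_force: [0.1, -0.9, -0.2]
opening: -0.0001
tilt 28.7 head -3.7 q [ 0.297 -0.135  0.218 -0.315  2.563  1.675] tcp [0.1131 0.0934 1.1674] tip [0.196  0.0881 1.0157] 
 [[ 0.479 -0.109 -0.871]
 [-0.031 -0.994  0.107]
 [-0.877 -0.025 -0.48 ]] F [ 0.1 -0.9 -0.2]
t: 14.25
tool_pos: [0.0635, 0.0958, 1.1822]
tool_rot: [-2.655, 0.124, 1.526]
contact_force: [-0.6, -0.5, 0.3]
opening: 0.0
tilt 30.2 head -3.6 q [ 0.628 -0.061  0.056 -0.697  2.619  1.616] tcp [0.0635 0.0958 1.1822] tip [0.1503 0.0903 1.0327] 
 [[ 0.501 -0.108 -0.858]
 [-0.032 -0.994  0.106]
 [-0.865 -0.026 -0.502]] F [-0.6 -0.5  0.3]
```

```bash
python3 -m pendant '0 45 0 -19 0; 0 90 2 -38 0; 0 135 3 -57 0; 0 180 3 -76 0; 0 225 4 -95 0; 0 270 4 -114 0; 0 315 5 -133 0; 0 360 6 -155 0; 0 382 6 -162 0; 0 382 6 -162 0'; python3 - <<'E'
from h import *
tilt();o,p,r=tool();print(r.inv().apply(np.array([.480,.055,.15])-p-.173*r.as_matrix()[:,0])*1e3)
E
```

```text
t: 15.25
tool_pos: [0.4038, 0.0587, 0.922]
tool_rot: [-2.638, 0.128, 1.552]
contact_force: [1.4, -0.6, -1.6]
opening: 0.0002
tilt 29.0 head -3.8 q [-0.034 -0.337  1.1   -0.016  1.872  1.646] tcp [0.4038 0.0587 0.922 ] tip [0.4875 0.0531 0.7707] 
 [[ 0.484 -0.111 -0.868]
 [-0.032 -0.993  0.109]
 [-0.875 -0.025 -0.484]] F [ 1.4 -0.6 -1.6]
[539.21973521  14.51547311 307.17073011]
```

```bash
python3 -m pendant '0 43 1 24 0; 0 86 2 49 0; 0 129 4 74 0; 0 172 5 98 0; 0 215 6 123 0; 0 258 7 147 0; 0 301 8 172 0; 0 344 10 196 0; 0 388 11 221 0; 0 388 11 221 0'; python3 - <<'E'
from h import *
tilt();o,p,r=tool();print(r.inv().apply(np.array([.475,.055,.033])-p-.173*r.as_matrix()[:,0])*1e3)
E
```

```text
t: 16.25
tool_pos: [0.3972, 0.0589, 0.4644]
tool_rot: [-2.623, 0.13, 1.575]
contact_force: [0.1, -0.3, -1.3]
opening: -0.0
tilt 28.0 head -3.9 q [-0.034 -0.692  2.121 -0.016  1.225  1.658] tcp [0.3972 0.0589 0.4644] tip [0.4781 0.0535 0.3116] 
 [[ 0.468 -0.113 -0.876]
 [-0.032 -0.993  0.112]
 [-0.883 -0.025 -0.468]] F [ 0.1 -0.3 -1.3]
[244.50962779   5.66411291 133.37378022]
```

```bash
python3 -m pendant '0 42 1 20 0; 0 84 2 40 0; 0 126 3 60 0; 0 168 4 80 0; 0 210 5 100 0; 0 240 6 115 0; 0 251 6 120 0; 0 251 6 120 0; 0 251 6 120 0'; python3 - <<'E'
from h import *
for n in("scene","top"): cv2.imwrite(f"pics/{n}5.png",cv2.cvtColor(get_image(n),cv2.COLOR_RGB2BGR))
tilt();o,p,r=tool();print(r.inv().apply([.1,-.0118,0])*1e3)
a=cv2.resize(cv2.imread("pics/scene5.png")[110:290,170:350],(480,480),interpolation=2)
b=cv2.resize(cv2.imread("pics/top5.png")[150:270,210:317],(428,480),interpolation=2)[:,:320]
cv2.imwrite("pics/z5.png",np.hstack([a,b]))
E
```

```text
t: 17.15
tool_pos: [0.4105, 0.0581, 0.1885]
tool_rot: [-2.625, 0.13, 1.571]
contact_force: [0.8, -0.7, -0.8]
opening: 0.0004
tilt 28.2 head -3.9 q [-0.035 -0.35   2.38  -0.026  0.619  1.673] tcp [0.4105 0.0582 0.189 ] tip [0.4922 0.0527 0.0366] 
 [[ 0.472 -0.114 -0.874]
 [-0.032 -0.993  0.112]
 [-0.881 -0.025 -0.473]] F [-0.5  0.4  0.2]
[ 47.59449117   0.36219379 -88.73484787]
```

View pics/z5.png

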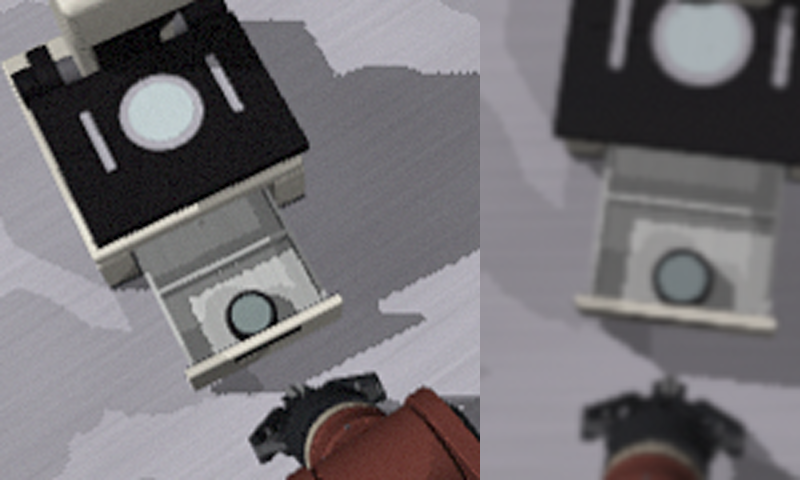

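Filter flat in the compartment (left crop (250,315)), the closed, tilted fingers are in front of the panel at crop (300,395). Push slowly along the drawer axis.

```bash
python3 -m pendant '0 10 0 -18 0; 0 19 0 -36 0; 0 26 0 -48 0; 0 33 0 -61 0; 0 40 0 -75 0; 0 48 0 -89 0; 0 55 0 -102 0; 0 62 0 -115 0; 0 62 0 -115 0'; python3 - <<'E'
from h import *
for n in("scene","top"): cv2.imwrite(f"pics/{n}6.png",cv2.cvtColor(get_image(n),cv2.COLOR_RGB2BGR))
tilt();o,p,r=tool();print(r.inv().apply([.0993,-.0118,0])*1e3)
a=cv2.resize(cv2.imread("pics/scene6.png")[110:290,170:350],(480,480),interpolation=2)
b=cv2.resize(cv2.imread("pics/top6.png")[150:270,210:317],(428,480),interpolation=2)[:,:320]
cv2.imwrite("pics/z6.png",np.hstack([a,b]))
E
```

```text
t: 18.15
tool_pos: [0.5426, 0.043, 0.1915]
tool_rot: [-2.63, 0.131, 1.562]
contact_force: [-0.7, 0.7, 0.4]
opening: 0.0001
tilt 28.4 head -3.8 q [-0.056  0.003  2.077 -0.01   0.566  1.642] tcp [0.5408 0.0433 0.1902] tip [0.6229 0.0378 0.038 ] 
 [[ 0.474 -0.114 -0.873]
 [-0.032 -0.993  0.112]
 [-0.88  -0.025 -0.475]] F [-0.3  0.6 -0.1]
[ 47.45582126   0.43162417 -88.0198201 ]
```

View pics/z6.png

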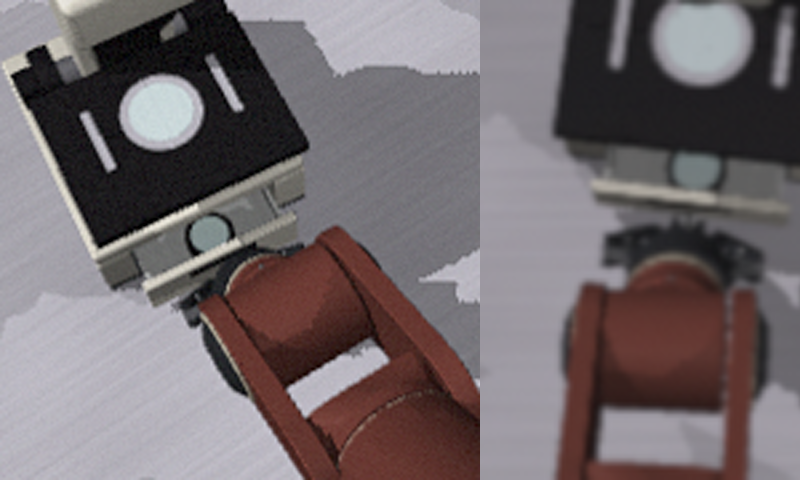

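Panel followed with the filter still in place (left crop (210,235)); drawer ~30 mm out. Continue in small steps watching force.

```bash
python3 -m pendant '0 4 0 -7 0; 0 7 0 -13 0; 0 9 0 -17 0; 0 9 0 -17 0'; python3 -m pendant '0 1.4 0 -2.6 0; 0 1.9 0 -3.5 0; 0 1.9 0 -3.5 0'; python3 -m pendant '0 1.4 0 -2.6 0; 0 1.9 0 -3.5 0; 0 1.9 0 -3.5 0'
```

```text
t: 18.65
tool_pos: [0.5605, 0.0411, 0.1906]
tool_rot: [-2.628, 0.13, 1.565]
contact_force: [-1.3, -0.1, -0.6]
opening: 0.0003
t: 18.95
tool_pos: [0.5647, 0.0406, 0.1907]
tool_rot: [-2.629, 0.13, 1.564]
contact_force: [-0.1, -0.1, -0.9]
opening: -0.0001
t: 19.25
tool_pos: [0.5686, 0.0402, 0.1905]
tool_rot: [-2.628, 0.13, 1.565]
contact_force: [-4.4, 0.3, 0.9]
opening: 0.0002
```

The detent resists with 4.4 N; keep going.

```bash
python3 -m pendant '0 1.4 0 -2.6 0; 0 1.9 0 -3.5 0; 0 1.9 0 -3.5 0'; python3 -m pendant '0 1.4 0 -2.6 0; 0 1.9 0 -3.5 0; 0 1.9 0 -3.5 0'; python3 - <<'E'
from h import *
tilt()
E
```

```text
t: 19.55
tool_pos: [0.5729, 0.0397, 0.1908]
tool_rot: [-2.629, 0.13, 1.563]
contact_force: [0.4, -0.9, 0.3]
opening: -0.0003
t: 19.85
tool_pos: [0.5773, 0.0392, 0.1911]
tool_rot: [-2.63, 0.13, 1.561]
contact_force: [0.0, 0.1, -0.1]
opening: -0.0001
tilt 28.6 head -3.8 q [-0.06   0.084  1.992 -0.006  0.568  1.635] tcp [0.5773 0.0392 0.1911] tip [0.6598 0.0336 0.0391] 
 [[ 0.477 -0.114 -0.872]
 [-0.032 -0.993  0.112]
 [-0.878 -0.026 -0.477]] F [ 0.   0.1 -0.1]
```

Force vanished: it snapped in. One more small step to confirm the end stop.

```bash
python3 -m pendant '0 1 0 -1.8 0; 0 1.4 0 -2.6 0; 0 1.4 0 -2.6 0'; python3 -m pendant '0 -10 0 18 0; 0 -20 0 38 0; 0 -38 0 70 0; 0 -60 0 110 0; 0 -82 0 150 0; 0 -82 0 150 0; 0 -82 0 150 0'; python3 - <<'E'
from h import *
for n in("scene","top"): cv2.imwrite(f"pics/{n}7.png",cv2.cvtColor(get_image(n),cv2.COLOR_RGB2BGR))
tilt()
a=cv2.resize(cv2.imread("pics/scene7.png")[110:290,170:350],(480,480),interpolation=2)
b=cv2.resize(cv2.imread("pics/top7.png")[150:270,210:317],(428,480),interpolation=2)[:,:320]
cv2.imwrite("pics/z7.png",np.hstack([a,b]))
E
```

```text
t: 20.15
tool_pos: [0.5791, 0.0391, 0.1908]
tool_rot: [-2.626, 0.13, 1.569]
contact_force: [-13.9, 1.0, 10.3]
opening: -0.0005
t: 20.85
tool_pos: [0.4083, 0.0586, 0.1921]
tool_rot: [-2.628, 0.129, 1.567]
contact_force: [-0.3, -0.5, 0.2]
opening: -0.0002
tilt 28.4 head -3.8 q [-0.035 -0.361  2.379 -0.026  0.628  1.674] tcp [0.4106 0.0583 0.1935] tip [0.4928 0.0528 0.0413] 
 [[ 0.475 -0.114 -0.873]
 [-0.032 -0.993  0.112]
 [-0.88  -0.025 -0.475]] F [-0.  -0.3  0.1]
```

View pics/z7.png

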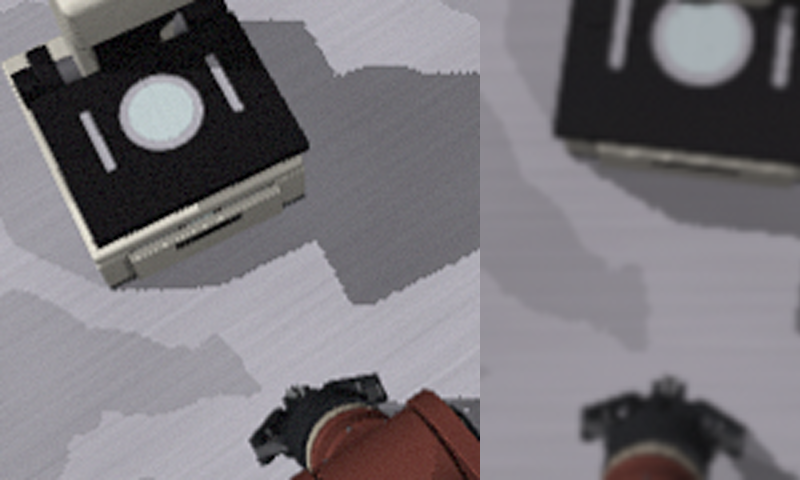

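The drawer is shut: its panel sits under the stage (left crop (210,235)), and the gripper is clear at (320,400).

```bash
python3 -c "
from station import job;print(job.finish_job())"
```

```text
the job is handed in; nothing more can be done
None
```

The filter is in the drawer's front compartment, the drawer is pushed home, and I handed the job in at about 21 s of the 69 s allowed. No verdict was reported.

**Placing:** I gripped the black filter at 48.9 mm opening, set it down with the drawer about 125 mm out, and let go. The camera put its centre about 13 mm towards the front panel and 1 mm sideways from the compartment's centre, inside the ±22 and ±48 mm limits.

**Tilting the tool:** The moves cannot tilt the tool directly, so I asked for poses beyond the arm's reach until it tilted. It was at about 28° for the push, slightly under the advised 30 to 45°. I pushed low on the panel to keep clear of the stage.

**Shutting the drawer:**
- The detent resisted at about 4.4 N, and then the force dropped to zero.
- A last small push met a hard stop at about 14 N horizontal and 10 N upward. The upward force does not fit a contact with the stage's lip or underside.
- The last picture shows the panel in under the stage and the gripper clear of it.

**What I could not check:**
- **Filter after closing:** it is hidden now; I last saw it lying flat with the drawer about 30 mm out.
- **Joint 3:** it read 0.056 rad in two of the stretched poses, just below its stated 0.06 limit. I don't know whether that counts as passing its range.
- **Filter position:** the two cameras disagreed by about 9 mm on where the filter lay at the start, but the grasp worked.
- **Bystanders:** I did not measure them again at the end. I never felt a contact near them.

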